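Fit the tapered arbor in the vial mixer

TASK

Take the arbor with the orange grip from the rack, set it lightly, shank down, into the mixer's tapered socket and let go of it standing there, not yet driven home. Then pick up the hand tapper and, holding it, tap the arbor down with its white face until the flange sits fully home on the socket's rim. Finally stand the tapper upright on its rubber pad again, and leave the other arbors, the bottle and the vial where they are.

Things in the scene. Friction and masses are not known exactly. Their poses are not given: they have to be found in the camera images.
- mixer: White bench vial mixer with a blue band, bolted to the bench: box 140 (x) x 150 (y) x 75 mm high, with a round steel collar (64 mm across, 20 mm high) in the middle of its top. Origin at the centre of its underside, z up; turned about z at random.
- socket (a point): Centre of the 29 mm wide mouth of the tapered socket, on the steel collar's rim, 95 mm above the bench; z up. Sprung segments line a taper 5 to 37 mm below the rim, matching the arbor. Set in loosely, the arbor stops with its flange 7 to 10 mm above the rim; over 3 N drives it on, rising to 8-16 N. It stays where driven, by friction alone, until the flange stops hard on the rim.
- arbor: Loose tapered arbor, ORANGE grip, 110 g, 84 mm tall, round. Origin at the shank's tip, z up its axis: steel tapered shank z 0-40 mm (16 mm across at the tip, 24 at the top), flange 36 across z 40-44, orange grip 28 across z 44-80 with black stripe, steel striking face 22 across at z 84. Hangs upright in any of the rack's holes, flange on the rack's top, tip 15 mm above the bench; lifts out.
- arbor_flange (a point): Centre of the underside of the orange arbor's flange, 40 mm above its origin; axes as the arbor's.
- arbor_top (a point): Centre of the orange arbor's striking face, 84 mm above its origin.
- rack: Grey plastic storage rack, fixed to the bench, 80 (x) x 230 (y) x 55 mm high, origin at the centre of its underside, turned about z at random. Three 28 mm holes in a row along its y axis, 75 mm apart, the middle one at its centre, hold the three arbors.
- blue_arbor: Another arbor of the same size above its flange but with a BLUE grip and a thin straight 12 mm shank, in another rack hole; does not fit the mixer. Leave alone. Origin at the shank's tip, z up.
- green_arbor: The same with a GREEN grip. Leave alone. Origin at the shank's tip, z up.
- tapper: Hand tapper: a heavy round hand tool standing upright on its rubber pad, about 380 g, 110 mm tall, loose. Origin at the centre of its lower face, z up. White nylon striking face 34 mm across z 0 to 14 mm, brass body 42 mm across z 14 to 50, black cylindrical grip 26 mm across z 50 to 110.
- pad: Round black rubber pad, 76 mm across, 4 mm thick, fixed to the bench: the tapper's place. Origin at the centre of its underside, so its top is 4 mm above.
- amber_bottle: Closed amber bottle, 66 mm across, 150 mm tall, standing. Leave alone. Origin at the centre of its underside.
- vial: Small clear vial with red cap, 28 mm across, 46 mm tall, standing. Leave alone. Origin at the centre of its underside.

How it is judged:
On the way, in this order (a step that is already met when the one before it is completed fails the run):
1. the orange arbor stands released in the socket, its flange 3 to 18 mm above the rim (z of arbor_flange in the frame of socket between 0.003 and 0.018 m and horizontal distance between arbor_flange and socket below 0.006 m and angle between the z axis of arbor and the z axis of mixer, either way round below 0.2 rad and contact force between the fingers and arbor below 0.1 N), for 0.2 s.
2. the tapper, held in the gripper, drives the arbor home: flange within 2 mm of the rim while the tapper bears on it (z of arbor_flange in the frame of socket below 0.002 m and horizontal distance between arbor_flange and socket below 0.004 m and angle between the z axis of arbor and the z axis of mixer, either way round below 0.06 rad and contact force between tapper and arbor above 0.5 N and contact force between the fingers and tapper above 1 N).
At the end, for the whole second after the job is handed in: Orange arbor's flange within 2 mm of the rim, centred to 4 mm, straight to 0.06 rad; tapper standing still on its pad, within 30 mm of its centre, upright to 0.1 rad; blue and green arbors, bottle and vial upright (0.35 rad) and within 30 mm of where they began (z of arbor_flange in the frame of socket below 0.002 m and horizontal distance between arbor_flange and socket below 0.004 m and angle between the z axis of arbor and the z axis of mixer, either way round below 0.06 rad and linear speed of each of arbor, tapper below 0.02 m/s and horizontal distance between tapper and pad below 0.03 m and z of tapper in the frame of pad between 0.001 and 0.008 m and angle between tapper's own z axis and vertical below 0.1 rad and not (distance of blue_arbor from where it was at the start of the episode above 0.03 m or angle between blue_arbor's own z axis and vertical above 0.35 rad) and not (distance of green_arbor from where it was at the start of the episode above 0.03 m or angle between green_arbor's own z axis and vertical above 0.35 rad) and not (distance of amber_bottle from where it was at the start of the episode above 0.03 m or angle between amber_bottle's own z axis and vertical above 0.35 rad) and not (distance of vial from where it was at the start of the episode above 0.03 m or angle between vial's own z axis and vertical above 0.35 rad)); the robot touches nothing.
It fails at once if a bystander (blue or green arbor, bottle or vial) is moved more than 30 mm or tipped over ((distance of blue_arbor from where it was at the start of the episode above 0.03 m or angle between blue_arbor's own z axis and vertical above 0.35 rad) or (distance of green_arbor from where it was at the start of the episode above 0.03 m or angle between green_arbor's own z axis and vertical above 0.35 rad) or (distance of amber_bottle from where it was at the start of the episode above 0.03 m or angle between amber_bottle's own z axis and vertical above 0.35 rad) or (distance of vial from where it was at the start of the episode above 0.03 m or angle between vial's own z axis and vertical above 0.35 rad)).
It also fails if it takes over 66 s, if anything falls off the work surface, if the arm or the gripper's body presses on something with over 40 N, if the wrist force passes 120 N, or if a joint passes its speed limit or range.

ROBOT

A 6-joint arm with a two-finger parallel gripper is mounted at the origin on the work surface. World frame = base frame: x ahead of the robot, y to its left, z up, the work surface at z = 0. Lengths are in m, angles in rad, forces in N, time in s.
With the tool pointing down it reaches from about 0.35 to 0.775 m from the base axis. Payload 7.3 kg.
Tool frame: the origin (TCP) lies at the very end of the fingers, on their centre line; the grasp point (between the pads) lies 19 mm behind it; z points along the fingers, y is the direction in which the jaws open and shut (so a half turn about z gives the same grasp; the last joint's range is limited). The gripper opens to 92 mm and grips with 3 to 60 N. Pads are 19 mm wide; open, the fingers measure 130 mm over their backs; the gripper's body (75 mm by 190 mm) begins 47 mm behind the grasp point.
Start: joints at [1.127, 0.342, 1.524, -0, 1.275, -0.146], TCP at [0.154, 0.502, 0.227] pointing down, gripper open.
Joint ranges: [-2.53, 2.53], [-0.77, 2.02], [0.04, 2.7], [-1, 4.14], [0.28, 2.66], [-3.11, 3.11]. Speed limits (rad/s): [2.57, 2.57, 3.14, 3.14, 3.14, 3.14].

INTERFACE

Orientations are given as [roll, pitch, yaw] about the fixed x, y, z axes, in that order (R = Rz(yaw) Ry(pitch) Rx(roll)).
In Python, from cell import robot gives the robot as it stands.
- The arm moves only by the tool apply_moves, never from a script. Its argument "plan" is a list of rows, each an object of numbers: "tx", "ty", "tz": the shift along the tool's x, y, z in m; "yaw": the turn about the tool's z in rad; "grip": the opening, from -1 (shut) to 1 (fully open), so that 0 is half open. In form: [{"tx": .., "ty": .., "tz": .., "yaw": .., "grip": ..}, ...]. A call has 1 to 8 rows; each row is the pose to reach, as a shift and turn from the pose commanded when the call began, along the tool's axes at that moment; what a row does not reach only later rows make up. A row lasts 1/8 s, in which the tool goes at most 62.5 mm and 10.7 degrees, less where a joint would pass 70% of its speed; a pose out of reach is approached as far as the arm can. A call with a gripper value outside its range is refused whole. The fingers move at their own pace and stop on an object; "force" is the grip in N (left out, the last holds). Time passes only in rows, so rows that repeat a pose let the fingers close. It gives the time, the measured TCP pose, the force and the opening at its end, in the units of the state.
- robot.observe(): the state, without advancing time (a new reading comes with each control period).
- robot.read_camera(name): name is "scene" or "side" or "wrist"; returns (picture, depth): 480x640x3 uint8, red, green, blue; 480x640 float32, m along the optical axis (not along the pixel's ray), 0 where there is no reading.
- robot.get_calibration(name): a dict with "camera_matrix" (3x3 intrinsics, pixels), "R" (3x3) and "t" (3): a world point X has camera coordinates R X + t. Camera axes: x right, y down, z forward; pixel columns grow to the right and rows downward; lengths in m; the calibration is good to about 2 mm. A picture is of the moment at which its call begins: read the wrist's pose just before it. get_calibration takes no time and is no camera call; for the wrist camera it gives the pose at the moment of the call.
- robot.hand_in(): hands the job in, once; it reports no verdict.
Trained networks look in the newest picture that a camera, given by its name, has taken for a name from the list of things; names that differ only in an ending like _2 or _b are one class to them, and where a whole thing is asked for, a point or a joint stands for the part that bears it (a point fixed in the world has none). Each returns a list of dicts, best first, with "confidence" (0 to 1); they miss things now and then, are a little off and sometimes report something else, mostly with a low value. They report only what shows in the picture. A call takes as long as a camera call.
- robot.outline_of(label, camera): "region" (480x640 bool, what is visible of it) and "pixel" ([row, column] in pixels, amid what is visible of it).
- robot.tip_of(label, camera): "pixel" ([row, column] in pixels: a listed point, or the origin of a listed thing).
The state is a dict: "time": time; "qpos": joint angles; "qvel": joint speeds; "joint_efforts": joint torques, N m; "tool_pos": TCP position; "tool_rot": TCP orientation; "contact_force": force on the tool from outside, world axes, zero at the start; "torque": the same for the moment, N m; "opening": finger opening in m.
Only numpy, scipy, OpenCV 4.12 (cv2) and the standard library are available. Lean on these libraries where they do the work, as an engineer would, in place of code of your own. Each camera call takes 0.05 s, during which the arm holds its last target.

## Working session

There is one attempt and no reset: what is moved stays moved. The work goes in short steps, Python scripts to look and compute and a tool call to move; the robot and the scene stay as the last step left them, time stands still between calls to the robot, and variables do not carry over. Pictures are saved under pics/ and viewed, and the job is handed in when it is done.

Besides the shell and the picture viewer there is one more tool, called after ">>>" by a JSON object that holds its "method" and its "body", one argument or row to a line. apply_moves: Moves the arm, as the interface text tells. Its arguments: {"type":"object","properties":{"plan":{"type":"array","items":{"type":"object","properties":{"tx":{"type":"number"},"ty":{"type":"number"},"tz":{"type":"number"},"yaw":{"type":"number"},"grip":{"type":"number"}}}},"force":{"type":"number"}},"required":["plan"]}

```bash
ls; mkdir -p pics
python3 - <<'E'
from cell import robot
import cv2
print(robot.observe())
for c in ["scene","side","wrist"]:
    p,d=robot.read_camera(c)
    cv2.imwrite(f"pics/{c}0.png",p[:,:,::-1])
    k=robot.get_calibration(c);print(c,k)
E
```

```text
pics
{'time': 0.0, 'qpos': array([ 1.12698738e+00,  3.42701196e-01,  1.52502102e+00, -9.18720619e-06,
        1.27540644e+00, -1.46008844e-01]), 'qvel': array([-0.00022656, -0.00073629, -0.00016198,  0.00023423,  0.00110218,
        0.0009145 ]), 'joint_efforts': array([-3.45735258e-03, -4.31248856e+01, -2.44217670e+01,  7.14094844e-02,
        5.61678526e-02, -1.46672051e-04]), 'tool_pos': array([0.15385127, 0.50151967, 0.22605475]), 'tool_rot': array([-3.14007172e+00, -2.14781641e-04,  2.84379507e+00]), 'contact_force': array([ 0.03996221, -0.44233272,  0.21069738]), 'torque': array([0.03828593, 0.03335521, 0.04645694]), 'opening': 0.09147213312557405}
scene {'camera_matrix': array([[525.58208474,   0.        , 320.52677575],
       [  0.        , 525.58208474, 235.39068966],
       [  0.        ,   0.        ,   1.        ]]), 'R': array([[ 0.48261277,  0.87575342,  0.01186845],
       [ 0.74468854, -0.40317708, -0.53187143],
       [-0.46100314,  0.26552625, -0.84674194]]), 't': array([-0.26414562, -0.37150118,  1.48140276])}
side {'camera_matrix': array([[619.86390946,   0.        , 318.09732059],
       [  0.        , 619.86390946, 232.84909324],
       [  0.        ,   0.        ,   1.        ]]), 'R': array([[ 0.95766703, -0.28778554, -0.00730368],
       [-0.14790539, -0.47010341, -0.87013032],
       [ 0.24697744,  0.83437538, -0.49276757]]), 't': array([-0.54903673,  0.15533658,  1.05212096])}
wrist {'camera_matrix': array([[417.22553396,   0.        , 324.27001697],
       [  0.        , 417.22553396, 240.41992963],
       [  0.        ,   0.        ,   1.        ]]), 'R': array([[ 0.29304916,  0.95609639, -0.00137071],
       [ 0.91526935, -0.28012038,  0.28950748],
       [ 0.2764131 , -0.0860945 , -0.95717477]]), 't': array([-0.52459054, -0.03704619,  0.39162827])}
```

View pics/scene0.png

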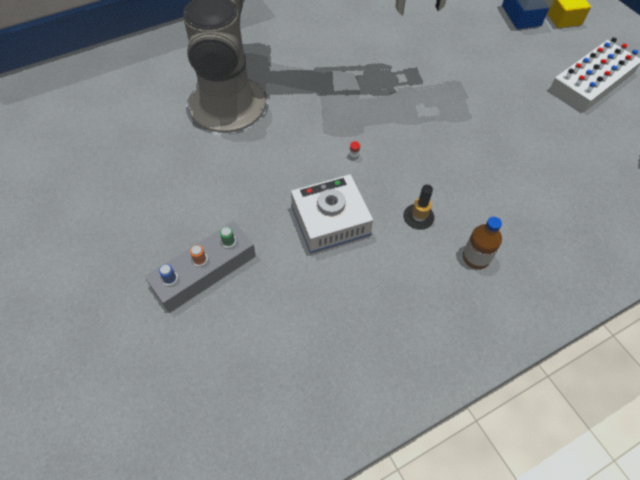

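View pics/side0.png

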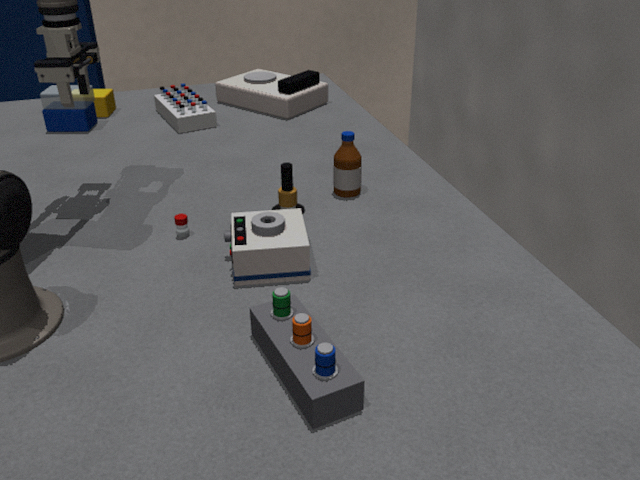

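View pics/wrist0.png

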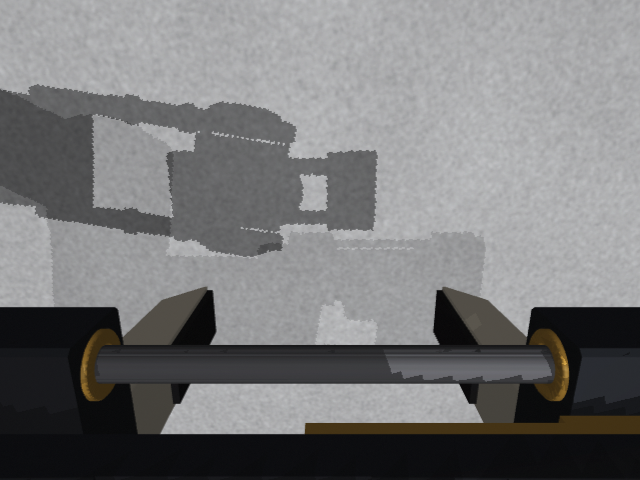

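The scene picture shows the orange arbor in the rack's middle hole (row 253, col 198), the mixer collar (202, 331), the tapper (200, 423), the bottle (245, 482) and the vial (149, 354). Next I measure them.

```bash
cat > h.py <<'E'
from cell import robot
import numpy as np, cv2
def ray(c,px):
    k=robot.get_calibration(c);K=k["camera_matrix"];R=np.array(k["R"]);t=np.array(k["t"])
    d=R.T@np.linalg.inv(K)@np.array([px[1],px[0],1.0]); return -R.T@t,d
def atz(c,px,z):
    o,d=ray(c,px); return o+d*(z-o[2])/d[2]
def tri(p1,c1,p2,c2):
    o1,d1=ray(c1,p1);o2,d2=ray(c2,p2)
    s=np.linalg.lstsq(np.c_[d1,-d2],o2-o1,rcond=None)[0]
    a=o1+d1*s[0];b=o2+d2*s[1]; return (a+b)/2,np.linalg.norm(a-b)
def proj(c,X):
    k=robot.get_calibration(c);q=k["camera_matrix"]@(k["R"]@np.array(X)+k["t"]);return q[[1,0]]/q[2]
def cloud(c,reg,depth):
    k=robot.get_calibration(c);K=k["camera_matrix"]
    v,u=np.nonzero(reg&(depth>0));z=depth[v,u]
    P=np.stack([(u-K[0,2])/K[0,0]*z,(v-K[1,2])/K[1,1]*z,z])
    return (k["R"].T@(P-np.array(k["t"])[:,None])).T
E
python3 - <<'E'
from h import *
np.set_printoptions(precision=4,suppress=True)
Z={"socket":.095,"arbor_top":.099,"arbor_flange":.055,"tapper":.004,"pad":0,"vial":0,"amber_bottle":0,"mixer":0,"rack":0}
D={}
for c in ["scene","side"]:
    p,D[c]=robot.read_camera(c)
for n,z in Z.items():
    T={}
    for c in ["scene","side"]:
        r=robot.tip_of(n,c)
        if r: T[c]=r[0]["pixel"]; print(n,c,np.round(r[0]["pixel"],1),round(r[0]["confidence"],2),len(r),atz(c,T[c],z))
    if len(T)==2: print("   tri",*tri(T["scene"],"scene",T["side"],"side"))
for n in ["arbor","tapper","mixer","rack","blue_arbor","green_arbor","amber_bottle","vial"]:
  for c in ["scene","side"]:
    r=robot.outline_of(n,c)
    if r:
        P=cloud(c,r[0]["region"],D[c]); print(n,c,round(r[0]["confidence"],2),len(P),"med",np.median(P,0),"zmax",np.percentile(P[:,2],[5,98]))
        Q=P[P[:,2]>np.percentile(P[:,2],98)-.006]; print("   top",(Q[:,:2].min(0)+Q[:,:2].max(0))/2,np.ptp(Q[:,:2],axis=0))
print(robot.observe()["time"])
E
```

```text
socket scene [199.8 330.4] 0.9 2 [0.489  0.0564 0.095 ]
arbor_top scene [226.9 330.4] 0.67 3 [0.555 0.019 0.099]
arbor_top side [316.3 303.1] 0.73 1 [ 0.473  -0.2602  0.099 ]
   tri [ 0.508   0.0369 -0.078 ] 0.11240923444392069
arbor_flange scene [260.2 200.1] 0.68 2 [ 0.4707 -0.2591  0.055 ]
arbor_flange side [341.7 302.5] 0.61 1 [ 0.4703 -0.2635  0.055 ]
   tri [ 0.4704 -0.2597  0.0528] 0.002219283491905446
tapper scene [215.3 417.1] 0.78 2 [0.5736 0.2542 0.004 ]
tapper side [206.2 285.5] 0.58 1 [0.5769 0.2713 0.004 ]
   tri [0.5747 0.2523 0.0117] 0.00556713730124781
pad scene [219.5 418.7] 0.81 1 [0.5838 0.2528 0.    ]
pad side [206.7 286.7] 0.45 1 [0.5807 0.2756 0.    ]
   tri [0.5807 0.2543 0.0061] 0.012568521689783663
vial scene [152.5 351.6] 0.62 1 [0.3223 0.2179 0.    ]
vial side [235.4 183.1] 0.73 2 [0.3386 0.2124 0.    ]
   tri [0.3343 0.2099 0.0069] 0.012570588054233311
amber_bottle scene [257. 475.] 0.93 3 [0.7336 0.3085 0.    ]
amber_bottle side [191.8 343.7] 0.96 1 [0.731  0.3106 0.    ]
   tri [ 0.7321  0.3102 -0.0009] 0.002800467878394056
mixer scene [224.5 328.9] 0.7
[... 1080 characters left out ...]
 [0.0272 0.0262]
green_arbor scene 0.75 294 med [ 0.4635 -0.1866  0.0822] zmax [0.054  0.0995]
   top [ 0.4567 -0.1857] [0.0272 0.0249]
green_arbor side 0.71 622 med [ 0.4555 -0.1961  0.0784] zmax [0.0554 0.0997]
   top [ 0.4579 -0.1885] [0.0268 0.028 ]
amber_bottle scene 0.72 1390 med [0.7462 0.2927 0.0919] zmax [0.0104 0.1501]
   top [0.7367 0.3081] [0.0269 0.0291]
amber_bottle side 0.74 1511 med [0.73   0.2862 0.0732] zmax [0.0088 0.1505]
   top [0.7367 0.3064] [0.0288 0.0407]
vial scene 0.75 148 med [0.3424 0.2109 0.0353] zmax [0.0073 0.0476]
   top [0.3386 0.2147] [0.026 0.025]
vial side 0.79 288 med [0.3393 0.2066 0.0263] zmax [0.0041 0.0472]
   top [0.3392 0.2137] [0.0254 0.0298]
1.95
```

>>> {"method": "apply_moves", "body": {
  "plan": [
    {"tx": -0.45,"ty": -0.327,"tz": 0,"yaw": 1.1,"grip": 1},
    {"tx": -0.45,"ty": -0.327,"tz": 0,"yaw": 1.1,"grip": 1},
    {"tx": -0.45,"ty": -0.327,"tz": 0,"yaw": 1.1,"grip": 1},
    {"tx": -0.45,"ty": -0.327,"tz": 0,"yaw": 1.1,"grip": 1},
    {"tx": -0.45,"ty": -0.327,"tz": 0,"yaw": 1.1,"grip": 1},
    {"tx": -0.45,"ty": -0.327,"tz": 0,"yaw": 1.1,"grip": 1},
    {"tx": -0.45,"ty": -0.327,"tz": 0,"yaw": 1.1,"grip": 1},
    {"tx": -0.45,"ty": -0.327,"tz": 0,"yaw": 1.1,"grip": 1}
  ]
}}

```text
time: 2.95
tool_pos: [0.4556, 0.1004, 0.227]
tool_rot: [3.141, -0.0, 1.743]
contact_force: [0.8, 0.8, 1.1]
opening: 0.0916
```

```bash
cat >> h.py <<'E'
from scipy.spatial.transform import Rotation as Ro
def delta(target,yaw):
    s=robot.observe();R=Ro.from_euler("xyz",s["tool_rot"]).as_matrix()
    d=R.T@(np.array(target)-s["tool_pos"])
    dy=(s["tool_rot"][2]-yaw+np.pi)%(2*np.pi)-np.pi
    print("t",round(s["time"],2),"pos",s["tool_pos"].round(4),"rot",s["tool_rot"].round(3),"F",s["contact_force"].round(2),"open",round(s["opening"],4),"-> d",d.round(4),"yaw",round(dy,3))
E
python3 -c "
from h import *
delta([.49,.057,.227],1.745)"
```

```text
t 2.95 pos [0.4556 0.1004 0.227 ] rot [ 3.141 -0.     1.743] F [0.8  0.84 1.11] open 0.0916 -> d [-0.0487  0.0265  0.    ] yaw -0.002
```

>>> {"method": "apply_moves", "body": {
  "plan": [
    {"tx": -0.049,"ty": 0.0265,"tz": 0},
    {"tx": -0.049,"ty": 0.0265,"tz": 0},
    {"tx": -0.049,"ty": 0.0265,"tz": 0}
  ]
}}

```text
schema error: expected keys tx, ty, tz, yaw, grip
```

Run:
```python
from h import *
delta([.49,.057,.227],1.745)
p,d=robot.read_camera("wrist");cv2.imwrite("pics/w1.png",p[:,:,::-1]); np.save("w1d.npy",d); np.save("w1p.npy",p)
k=robot.get_calibration("wrist")
np.savez("w1k.npz",**k)
for r in robot.tip_of("socket","wrist"): print(r, atz("wrist",r["pixel"],.095))
r=robot.outline_of("mixer","wrist")
P=cloud("wrist",r[0]["region"],d);Q=P[(P[:,2]>.092)&(P[:,2]<.098)]
print(len(Q),(Q[:,:2].min(0)+Q[:,:2].max(0))/2,np.ptp(Q,axis=0))
print(cv2.minEnclosingCircle(Q[:,:2].astype(np.float32)))
```

```text
t 2.95 pos [0.4556 0.1004 0.227 ] rot [ 3.141 -0.     1.743] F [0.8  0.84 1.11] open 0.0916 -> d [-0.0487  0.0265  0.    ] yaw -0.002
{'pixel': [286.1, 357.8], 'confidence': 0.88} [0.49066837 0.05700301 0.095     ]
4133 [0.48840307 0.05765632] [0.06319506 0.06323615 0.00547043]
((0.48860645294189453, 0.05796372890472412), 0.032239560037851334)
```

View pics/w1.png

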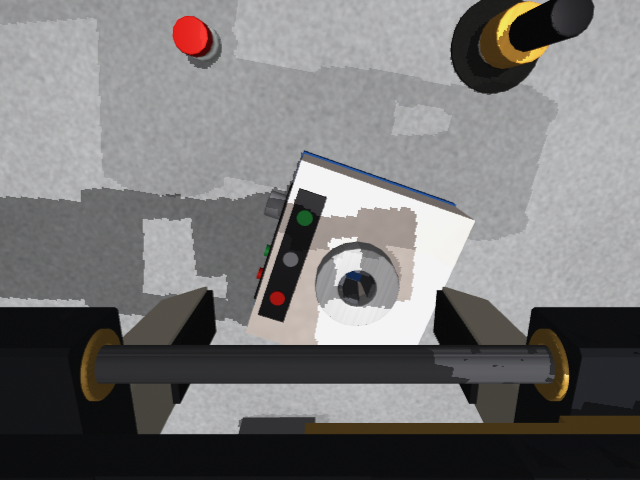

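The picture shows the full collar, centred at about row 284, col 358. That puts the socket near (0.489, 0.0575), which agrees with the scene camera. Next is the rack.

>>> {"method": "apply_moves", "body": {
  "plan": [
    {"tx": -0.357,"ty": -0.047,"tz": 0,"yaw": 0,"grip": 1},
    {"tx": -0.357,"ty": -0.047,"tz": 0,"yaw": 0,"grip": 1},
    {"tx": -0.357,"ty": -0.047,"tz": 0,"yaw": 0,"grip": 1},
    {"tx": -0.357,"ty": -0.047,"tz": 0,"yaw": 0,"grip": 1},
    {"tx": -0.357,"ty": -0.047,"tz": 0,"yaw": 0,"grip": 1},
    {"tx": -0.357,"ty": -0.047,"tz": 0,"yaw": 0,"grip": 1},
    {"tx": -0.357,"ty": -0.047,"tz": 0,"yaw": 0,"grip": 1},
    {"tx": -0.357,"ty": -0.047,"tz": 0,"yaw": 0,"grip": 1}
  ]
}}

```text
time: 4.1
tool_pos: [0.4696, -0.2558, 0.2265]
tool_rot: [-3.141, -0.001, 1.745]
contact_force: [-0.5, 0.4, 0.1]
opening: 0.0921
```

Run:
```python
from h import *
delta([.47,-.26,.082],1.745)
p,d=robot.read_camera("wrist");cv2.imwrite("pics/w2.png",p[:,:,::-1])
for r in robot.tip_of("arbor_top","wrist"): print(r, atz("wrist",r["pixel"],.099))
for n in ["arbor","blue_arbor","green_arbor"]:
  for r in robot.outline_of(n,"wrist")[:1]:
    P=cloud("wrist",r["region"],d);Q=P[(P[:,2]>.096)&(P[:,2]<.102)]
    print(n,len(Q),cv2.minEnclosingCircle(Q[:,:2].astype(np.float32)) if len(Q) else 0)
```

```text
t 4.1 pos [ 0.4696 -0.2558  0.2265] rot [-3.141e+00 -1.000e-03  1.745e+00] F [-0.51  0.38  0.05] open 0.0921 -> d [-0.0044 -0.0003  0.1445] yaw -0.0
arbor 937 ((0.46816399693489075, -0.259612113237381), 0.014062443748116493)
blue_arbor 806 ((0.4812369644641876, -0.3333663046360016), 0.014142069034278393)
green_arbor 1137 ((0.4552021920681, -0.18638329207897186), 0.014002570882439613)
```

View pics/w2.png

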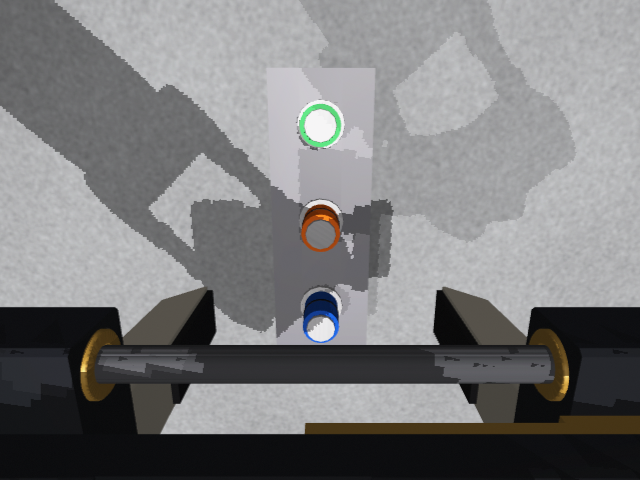

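The orange arbor is at row 232, col 321, between the fingers, and the row of arbors is perpendicular to the jaw direction. I'm descending.

>>> {"method": "apply_moves", "body": {
  "plan": [
    {"tx": -0.004,"ty": -0.001,"tz": 0.06,"yaw": 0,"grip": 1},
    {"tx": -0.004,"ty": -0.001,"tz": 0.11,"yaw": 0,"grip": 1},
    {"tx": -0.004,"ty": -0.001,"tz": 0.145,"yaw": 0,"grip": 1},
    {"tx": -0.004,"ty": -0.001,"tz": 0.163,"yaw": 0,"grip": 1},
    {"tx": -0.004,"ty": -0.001,"tz": 0.163,"yaw": 0,"grip": 1}
  ]
}}

```text
time: 4.97
tool_pos: [0.4688, -0.2605, 0.0626]
tool_rot: [-3.14, -0.002, 1.745]
contact_force: [0.5, 1.1, -0.6]
opening: 0.0921
```

>>> {"method": "apply_moves", "body": {
  "plan": [
    {"tx": 0,"ty": 0,"tz": 0,"yaw": 0,"grip": -0.2},
    {"tx": 0,"ty": 0,"tz": 0,"yaw": 0,"grip": -0.2},
    {"tx": 0,"ty": 0,"tz": 0,"yaw": 0,"grip": -0.6},
    {"tx": 0,"ty": 0,"tz": 0,"yaw": 0,"grip": -0.6},
    {"tx": 0,"ty": 0,"tz": 0,"yaw": 0,"grip": -0.6},
    {"tx": 0,"ty": 0,"tz": 0,"yaw": 0,"grip": -0.6}
  ],
  "force": 20
}}

```text
time: 5.72
tool_pos: [0.4693, -0.2616, 0.0637]
tool_rot: [3.142, -0.0, 1.744]
contact_force: [0.7, 0.3, 0.5]
opening: 0.0365
```

```bash
python3 -c "
from h import *
delta([.469,-.26,.187],1.745)"
```

```text
t 5.72 pos [ 0.4693 -0.2616  0.0637] rot [ 3.142 -0.     1.744] F [0.67 0.29 0.45] open 0.0365 -> d [ 0.0017 -0.     -0.1233] yaw -0.001
```

>>> {"method": "apply_moves", "body": {
  "plan": [
    {"tx": 0,"ty": 0,"tz": 0,"yaw": 0,"grip": -0.6},
    {"tx": 0,"ty": 0,"tz": 0,"yaw": 0,"grip": -0.6},
    {"tx": 0,"ty": 0,"tz": 0,"yaw": 0,"grip": -0.6},
    {"tx": 0,"ty": 0,"tz": 0,"yaw": 0,"grip": -0.6}
  ],
  "force": 20
}}

```text
time: 6.22
tool_pos: [0.4692, -0.2616, 0.0636]
tool_rot: [-3.141, -0.0, 1.744]
contact_force: [-0.5, -0.4, 0.2]
opening: 0.0274
```

>>> {"method": "apply_moves", "body": {
  "plan": [
    {"tx": 0,"ty": 0,"tz": -0.02,"yaw": 0,"grip": -0.6},
    {"tx": 0,"ty": 0,"tz": -0.06,"yaw": 0,"grip": -0.6},
    {"tx": 0,"ty": 0,"tz": -0.11,"yaw": 0,"grip": -0.6},
    {"tx": 0,"ty": 0,"tz": -0.145,"yaw": 0,"grip": -0.6},
    {"tx": 0,"ty": 0,"tz": -0.15,"yaw": 0,"grip": -0.6}
  ]
}}

```text
time: 6.85
tool_pos: [0.4704, -0.2623, 0.216]
tool_rot: [3.138, 0.004, 1.744]
contact_force: [-0.5, 0.2, -1.3]
opening: 0.0279
```

```bash
python3 -c "
from h import *
delta([.489,.0575,.2136],1.745)
p,d=robot.read_camera('side');cv2.imwrite('pics/s1.png',p[:,:,::-1])
p,d=robot.read_camera('wrist');cv2.imwrite('pics/w3.png',p[:,:,::-1])"
```

```text
t 6.85 pos [ 0.4704 -0.2623  0.216 ] rot [3.138 0.004 1.744] F [-0.46  0.16 -1.25] open 0.0279 -> d [0.3118 0.0734 0.0015] yaw -0.001
```

View pics/s1.png

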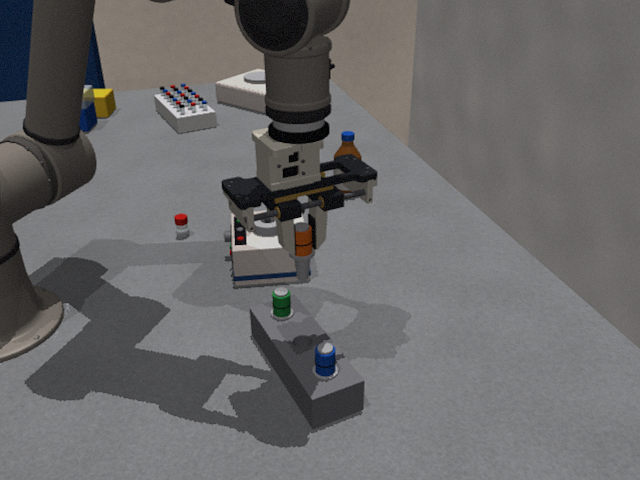

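View pics/w3.png

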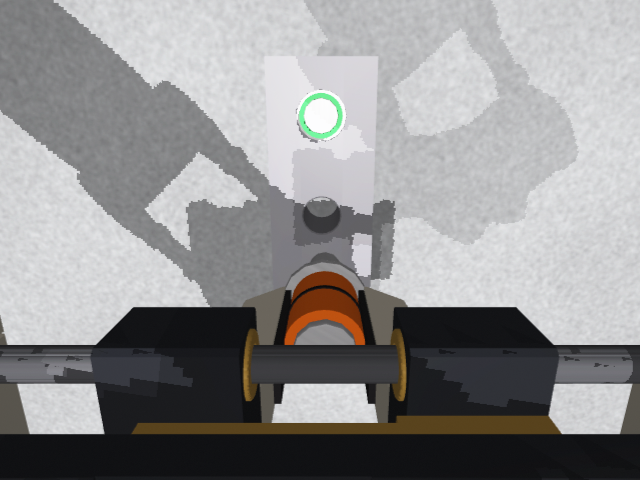

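The arbor is held upright, and the blue and green arbors stay in the rack. I'm moving over the socket.

>>> {"method": "apply_moves", "body": {
  "plan": [
    {"tx": 0.03,"ty": 0.007,"tz": 0,"yaw": 0,"grip": -0.6},
    {"tx": 0.08,"ty": 0.019,"tz": 0,"yaw": 0,"grip": -0.6},
    {"tx": 0.135,"ty": 0.032,"tz": 0,"yaw": 0,"grip": -0.6},
    {"tx": 0.19,"ty": 0.045,"tz": 0,"yaw": 0,"grip": -0.6},
    {"tx": 0.24,"ty": 0.057,"tz": 0,"yaw": 0,"grip": -0.6},
    {"tx": 0.285,"ty": 0.067,"tz": 0,"yaw": 0,"grip": -0.6},
    {"tx": 0.311,"ty": 0.0734,"tz": 0,"yaw": 0,"grip": -0.6},
    {"tx": 0.311,"ty": 0.0734,"tz": 0,"yaw": 0,"grip": -0.6}
  ]
}}

```text
time: 7.95
tool_pos: [0.4871, 0.059, 0.2117]
tool_rot: [-3.138, -0.001, 1.747]
contact_force: [-0.8, -0.2, -1.5]
opening: 0.0269
```

Run:
```python
from h import *
np.set_printoptions(precision=4,suppress=True)
delta([.489,.0575,.157],1.745)
for c in ["scene","side","wrist"]:
    p,d=robot.read_camera(c);cv2.imwrite(f'pics/{c}4.png',p[:,:,::-1])
    for n in ["arbor_top","arbor","arbor_flange","socket"]:
        r=robot.tip_of(n,c)
        if r: print(c,n,r[0]["pixel"],r[0]["confidence"],atz(c,r[0]["pixel"],{"arbor_top":.2515,"arbor":.1675,"arbor_flange":.2075,"socket":.095}[n]))
    r=robot.outline_of("arbor",c)
    if r:
        P=cloud(c,r[0]["region"],d)
        for a in np.arange(.16,.26,.01):
            Q=P[(P[:,2]>a)&(P[:,2]<a+.01)]
            if len(Q)>5: print(c,round(a,3),len(Q),np.r_[Q[:,:2].min(0),Q[:,:2].max(0)])
```

```text
t 7.95 pos [0.4871 0.059  0.2117] rot [-3.138 -0.001  1.747] F [-0.84 -0.17 -1.45] open 0.0269 -> d [-0.0019  0.0018  0.0547] yaw 0.002
scene arbor_top [157.5, 334.1] 0.72 [0.4985 0.0546 0.2515]
scene arbor [176.4, 336.9] 0.67 [0.4863 0.0717 0.1675]
scene arbor_flange [166.2, 333.2] 0.46 [0.4861 0.0612 0.2075]
scene socket [200.4, 331.0] 0.69 [0.4911 0.0568 0.095 ]
scene 0.16 12 [0.4849 0.0529 0.4967 0.0641]
scene 0.17 20 [0.4857 0.0517 0.4969 0.0653]
scene 0.18 26 [0.4856 0.0507 0.4983 0.0667]
scene 0.2 39 [0.4761 0.043  0.5061 0.0568]
scene 0.21 25 [0.481  0.0471 0.5063 0.0537]
scene 0.22 17 [0.4831 0.0463 0.4991 0.053 ]
scene 0.23 11 [0.4867 0.0464 0.4991 0.0499]
side arbor_top [143.1, 265.4] 0.95 [0.4922 0.0449 0.2515]
side arbor [186.5, 265.9] 0.56 [0.4892 0.046  0.1675]
side arbor_flange [164.8, 263.1] 0.58 [0.4876 0.0533 0.2075]
side socket [224.0, 270.1] 0.75 [0.4911 0.0352 0.095 ]
side 0.16 10 [0.4853 0.0471 0.4987 0.0544]
side 0.17 45 [0.4824 0.0435 0.4988 0.0563]
side 0.18 49 [0.4815 0.0439 0.4998 0.0557]
side 0.19 56 [0.4804 0.0445 0.5019 0.0568]
side 0.2 79 [0.4736 0.0372 0.5082 0.0633]
side 0.21 71 [0.4785 0.0364 0.5053 0.0577]
side 0.22 68 [0.4816 0.0396 0.5051 0.0546]
side 0.23 62 [0.4807 0.0413 0.5026 0.0524]
side 0.24 97 [0.4807 0.0408 0.502  0.0664]
wrist arbor_top [352.0, 324.5] 0.86 [0.4881 0.0608 0.2515]
wrist arbor [266.3, 322.8] 0.76 [0.4874 0.0595 0.1675]
wrist arbor_flange [292.0, 325.9] 0.81 [0.4883 0.0629 0.2075]
wrist socket [231.4, 324.5] 0.8 [0.4885 0.0584 0.095 ]
wrist 0.16 27 [0.4833 0.065  0.4944 0.0678]
wrist 0.17 104 [0.4803 0.0626 0.4943 0.0686]
wrist 0.18 22 [0.4827 0.0674 0.4914 0.069 ]
wrist 0.2 720 [0.471  0.0594 0.5032 0.0776]
wrist 0.21 841 [0.4715 0.0602 0.5028 0.0775]
wrist 0.22 666 [0.4742 0.0602 0.501  0.0744]
wrist 0.23 807 [0.4743 0.059  0.5012 0.074 ]
wrist 0.24 2415 [0.4743 0.0581 0.5015 0.074 ]
wrist 0.25 297 [0.4782 0.0614 0.4969 0.0709]
```

```bash
python3 -c "
import cv2
a=cv2.imread('pics/scene4.png')[100:260,240:440];b=cv2.imread('pics/side4.png')[140:300,180:380]
cv2.imwrite('pics/c4.png',cv2.resize(cv2.hconcat([a,b]),(800,320),interpolation=cv2.INTER_NEAREST))"
```

```text
(no output)
```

View pics/c4.png

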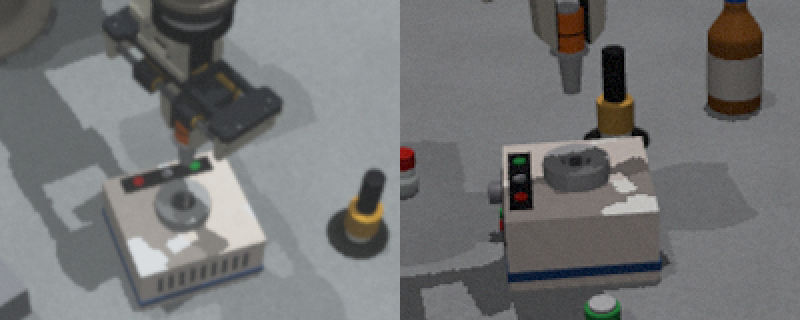

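Side and wrist agree that the arbor hangs upright, within about 2 mm of the socket axis. I'm descending with a small correction.

>>> {"method": "apply_moves", "body": {
  "plan": [
    {"tx": -0.0015,"ty": 0.0008,"tz": 0.01,"yaw": 0,"grip": -0.6},
    {"tx": -0.0015,"ty": 0.0008,"tz": 0.03,"yaw": 0,"grip": -0.6},
    {"tx": -0.0015,"ty": 0.0008,"tz": 0.05,"yaw": 0,"grip": -0.6},
    {"tx": -0.0015,"ty": 0.0008,"tz": 0.06,"yaw": 0,"grip": -0.6},
    {"tx": -0.0015,"ty": 0.0008,"tz": 0.06,"yaw": 0,"grip": -0.6},
    {"tx": -0.0015,"ty": 0.0008,"tz": 0.06,"yaw": 0,"grip": -0.6}
  ]
}}

```text
time: 9.6
tool_pos: [0.4896, 0.056, 0.1543]
tool_rot: [3.14, 0.0, 1.744]
contact_force: [0.7, 0.4, -1.1]
opening: 0.027
```

Run:
```python
from h import *
np.set_printoptions(precision=4,suppress=True)
for i in range(2):
  delta([.488,.0575,.115],1.745)
  for c in ["side","scene"]:
    p,d=robot.read_camera(c);cv2.imwrite(f'pics/{c}5.png',p[:,:,::-1])
a=cv2.imread('pics/scene5.png')[100:260,240:440];b=cv2.imread('pics/side5.png')[140:300,180:380]
cv2.imwrite('pics/c5.png',cv2.resize(cv2.hconcat([a,b]),(800,320),interpolation=cv2.INTER_NEAREST))
```

```text
t 9.6 pos [0.4896 0.056  0.1543] rot [3.14  0.    1.744] F [ 0.65  0.4  -1.07] open 0.027 -> d [ 0.0018 -0.0014  0.0393] yaw -0.001
t 9.7 pos [0.4896 0.056  0.1544] rot [3.14  0.    1.744] F [ 0.66  0.74 -1.71] open 0.0277 -> d [ 0.0017 -0.0014  0.0394] yaw -0.001
```

View pics/c5.png

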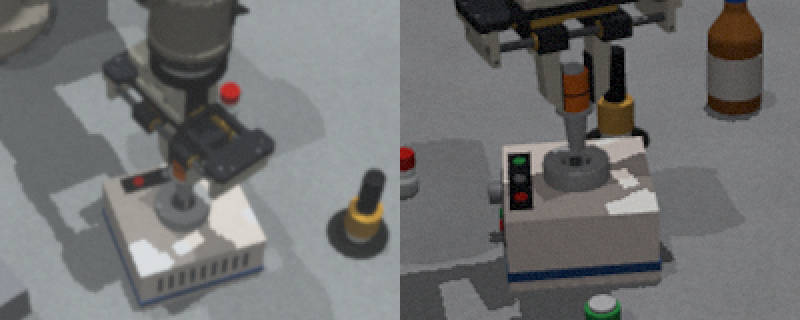

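>>> {"method": "apply_moves", "body": {
  "plan": [
    {"tx": 0.0008,"ty": -0.001,"tz": 0.008,"yaw": 0,"grip": -0.6},
    {"tx": 0.0008,"ty": -0.001,"tz": 0.018,"yaw": 0,"grip": -0.6},
    {"tx": 0.0008,"ty": -0.001,"tz": 0.027,"yaw": 0,"grip": -0.6},
    {"tx": 0.0008,"ty": -0.001,"tz": 0.033,"yaw": 0,"grip": -0.6},
    {"tx": 0.0008,"ty": -0.001,"tz": 0.037,"yaw": 0,"grip": -0.6},
    {"tx": 0.0008,"ty": -0.001,"tz": 0.0385,"yaw": 0,"grip": -0.6},
    {"tx": 0.0008,"ty": -0.001,"tz": 0.0385,"yaw": 0,"grip": -0.6},
    {"tx": 0.0008,"ty": -0.001,"tz": 0.0385,"yaw": 0,"grip": -0.6}
  ]
}}

```text
time: 10.8
tool_pos: [0.4881, 0.0566, 0.1153]
tool_rot: [3.141, 0.0, 1.744]
contact_force: [-0.4, -0.4, -1.1]
opening: 0.0275
```

Run:
```python
from h import *
np.set_printoptions(precision=4,suppress=True)
delta([.488,.0575,.115],1.745)
p,d=robot.read_camera("side");cv2.imwrite('pics/s6.png',p[:,:,::-1])
for n in ["arbor_top","arbor_flange"]:
    for r in robot.tip_of(n,"side")[:1]: print(n,r["pixel"],r["confidence"],atz("side",r["pixel"],.151 if n=="arbor_top" else .107))
print(proj("side",[.489,.0575,.151]),proj("side",[.489,.0575,.149]))
b=p[150:280,220:330,::-1]
cv2.imwrite('pics/c6.png',cv2.resize(b,(660,780)[:2],interpolation=cv2.INTER_NEAREST)[:600])
delta([.488,.0575,.115],1.745)
```

```text
t 10.8 pos [0.4881 0.0566 0.1153] rot [3.141 0.    1.744] F [-0.42 -0.35 -1.1 ] open 0.0275 -> d [0.0009 0.0001 0.0003] yaw -0.001
arbor_flange [211.1, 268.3] 0.81 [0.4949 0.0644 0.107 ]
[192.0769 264.9013] [193.052  264.9549]
t 10.95 pos [0.4881 0.0566 0.1154] rot [3.141 0.    1.744] F [ 1.24 -0.88 -1.69] open 0.0278 -> d [0.0009 0.0001 0.0004] yaw -0.001
```

View pics/c6.png

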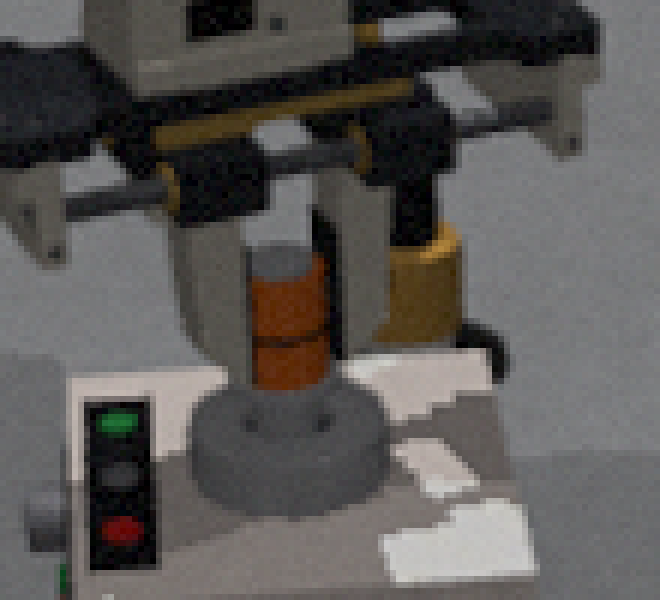

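The shank is in the socket and the flange is just above the rim. Releasing.

>>> {"method": "apply_moves", "body": {
  "plan": [
    {"tx": 0,"ty": 0,"tz": 0.0005,"yaw": 0,"grip": -0.3},
    {"tx": 0,"ty": 0,"tz": 0.0005,"yaw": 0,"grip": -0.1},
    {"tx": 0,"ty": 0,"tz": 0.0005,"yaw": 0,"grip": 0.3},
    {"tx": 0,"ty": 0,"tz": 0.0005,"yaw": 0,"grip": 0.5},
    {"tx": 0,"ty": 0,"tz": 0.0005,"yaw": 0,"grip": 0.5},
    {"tx": 0,"ty": 0,"tz": 0.0005,"yaw": 0,"grip": 0.5}
  ]
}}

```text
time: 11.7
tool_pos: [0.488, 0.0567, 0.1147]
tool_rot: [3.142, -0.0, 1.744]
contact_force: [0.2, -0.1, 0.4]
opening: 0.0685
```

>>> {"method": "apply_moves", "body": {
  "plan": [
    {"tx": 0,"ty": 0,"tz": -0.03,"yaw": 0,"grip": 0.8},
    {"tx": 0,"ty": 0,"tz": -0.08,"yaw": 0,"grip": 1},
    {"tx": 0,"ty": 0,"tz": -0.135,"yaw": 0,"grip": 1},
    {"tx": 0,"ty": 0,"tz": -0.14,"yaw": 0,"grip": 1},
    {"tx": 0,"ty": 0,"tz": -0.14,"yaw": 0,"grip": 1}
  ]
}}

```text
time: 12.32
tool_pos: [0.4878, 0.0567, 0.2544]
tool_rot: [-3.142, -0.0, 1.744]
contact_force: [-0.6, -0.1, -0.4]
opening: 0.0922
```

Run:
```python
from h import *
np.set_printoptions(precision=4,suppress=True)
for c in ["wrist","side"]:
    delta([.577,.256,.2],1.745)
    p,d=robot.read_camera(c);cv2.imwrite(f'pics/{c}7.png',p[:,:,::-1])
    for n in ["arbor_top","socket"]:
        for r in robot.tip_of(n,c)[:1]: print(n,r["pixel"],r["confidence"],atz(c,r["pixel"],.147 if n=="arbor_top" else .095))
    r=robot.outline_of("arbor",c)[0]
    P=cloud(c,r["region"],d); z=np.percentile(P[:,2],98); Q=P[P[:,2]>z-.004]
    print(c,r["confidence"],"ztop",z,cv2.minEnclosingCircle(Q[:,:2].astype(np.float32)))
    r=robot.outline_of("tapper",c)
    if r:
        P=cloud(c,r[0]["region"],d); z=np.percentile(P[:,2],98); Q=P[P[:,2]>z-.004]
        print(c,"tapper ztop",z,cv2.minEnclosingCircle(Q[:,:2].astype(np.float32)))
b=cv2.imread('pics/side7.png')[150:280,220:330]
cv2.imwrite('pics/c7.png',cv2.resize(b,(508,600),interpolation=cv2.INTER_NEAREST))
```

```text
t 12.32 pos [0.4878 0.0567 0.2544] rot [-3.142 -0.     1.744] F [-0.55 -0.05 -0.38] open 0.0922 -> d [0.181  0.1222 0.0544] yaw -0.001
arbor_top [232.0, 325.2] 0.59 [0.4872 0.0609 0.147 ]
wrist 0.76 ztop 0.1469644228189927 ((0.4874315559864044, 0.05821741372346878), 0.013703396543860435)
wrist tapper ztop 0.04985679171470455 ((0.5780249834060669, 0.23845171928405762), 0.0059796590358018875)
t 12.57 pos [0.4875 0.0566 0.2534] rot [-3.139 -0.001  1.744] F [-0.08 -0.54  0.84] open 0.0915 -> d [0.1809 0.1226 0.0532] yaw -0.001
arbor_top [193.4, 267.8] 0.77 [0.4945 0.0585 0.147 ]
socket [222.1, 269.4] 0.82 [0.4915 0.0428 0.095 ]
side 0.79 ztop 0.1470427546074237 ((0.4920926094055176, 0.05242374166846275), 0.012423794716596603)
side tapper ztop 0.11449437373295156 ((0.5788285732269287, 0.25451621413230896), 0.0154667804017663)
```

View pics/c7.png

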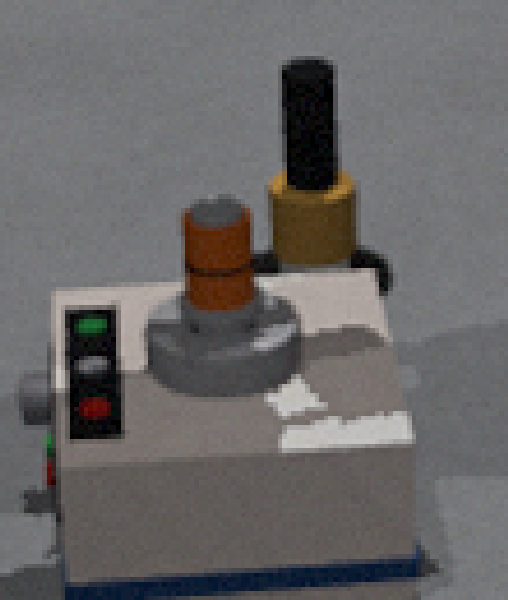

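View pics/wrist7.png

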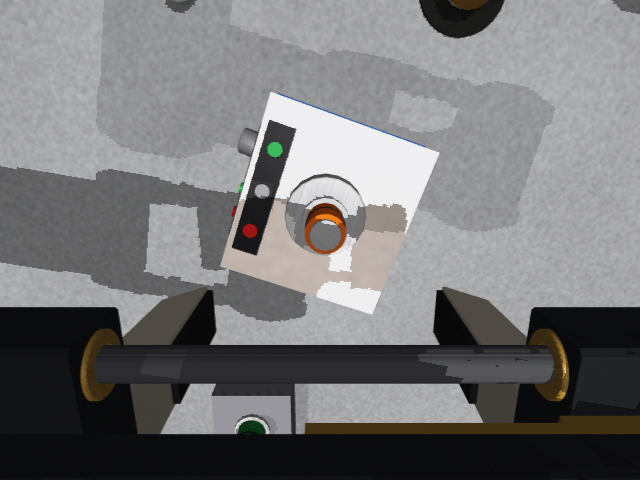

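The arbor stands upright and released. Its top is at z ≈ 0.147, so the flange is about 8 mm above the rim. Next is the tapper.

>>> {"method": "apply_moves", "body": {
  "plan": [
    {"tx": 0.04,"ty": 0.027,"tz": 0,"yaw": 0,"grip": 1},
    {"tx": 0.09,"ty": 0.06,"tz": 0.01,"yaw": 0,"grip": 1},
    {"tx": 0.14,"ty": 0.095,"tz": 0.025,"yaw": 0,"grip": 1},
    {"tx": 0.181,"ty": 0.122,"tz": 0.04,"yaw": 0,"grip": 1},
    {"tx": 0.181,"ty": 0.122,"tz": 0.04,"yaw": 0,"grip": 1},
    {"tx": 0.181,"ty": 0.122,"tz": 0.04,"yaw": 0,"grip": 1}
  ]
}}

```text
time: 13.58
tool_pos: [0.5768, 0.2556, 0.2145]
tool_rot: [-3.141, 0.0, 1.744]
contact_force: [-1.0, -0.6, 0.5]
opening: 0.0918
```

Run:
```python
from h import *
np.set_printoptions(precision=4,suppress=True)
delta([.577,.256,.064],1.745)
for c in ["wrist","scene"]:
    p,d=robot.read_camera(c);cv2.imwrite(f'pics/{c}8.png',p[:,:,::-1])
    for n in ["tapper","pad","arbor_top"]:
        for r in robot.tip_of(n,c)[:1]: print(n,r["pixel"],r["confidence"],atz(c,r["pixel"],{"arbor_top":.147,"tapper":.004,"pad":0}[n]))
    for n in ["tapper","pad"]:
      r=robot.outline_of(n,c)
      if r:
        P=cloud(c,r[0]["region"],d); z=np.percentile(P[:,2],97); Q=P[P[:,2]>z-.004]
        print(c,n,"ztop",z,cv2.minEnclosingCircle(Q[:,:2].astype(np.float32)))
```

```text
t 13.57 pos [0.5768 0.2556 0.2145] rot [-3.141  0.     1.744] F [-1.   -0.59  0.49] open 0.0918 -> d [0.0004 0.0003 0.1505] yaw -0.001
tapper [200.5, 324.7] 0.71 [0.5774 0.2589 0.004 ]
pad [372.2, 210.3] 0.19 [0.4918 0.0596 0.    ]
arbor_top [177.5, 510.6] 0.15 [0.67  0.317 0.147]
wrist tapper ztop 0.11678094728202934 ((0.5760777592658997, 0.2578739821910858), 0.012891912832856178)
wrist pad ztop 0.007220095805797214 ((0.5759599804878235, 0.25666236877441406), 0.03787732124328613)
tapper [213.4, 414.0] 0.87 [0.5653 0.2508 0.004 ]
pad [217.8, 418.4] 0.77 [0.5793 0.255  0.    ]
scene tapper ztop 0.11476494365347344 ((0.5755200982093811, 0.2558968961238861), 0.01425099279731512)
scene pad ztop 0.007270849306773607 ((0.5781716704368591, 0.2552395761013031), 0.03797289729118347)
```

View pics/wrist8.png

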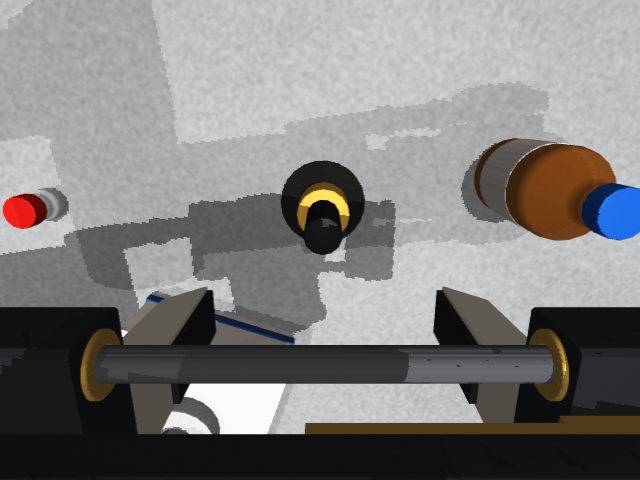

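The tapper top is centred at about row 236, col 322, in line with the jaws, and the bottle is about 38 mm clear of the gripper body. I'm descending and gripping.

>>> {"method": "apply_moves", "body": {
  "plan": [
    {"tx": 0.0015,"ty": -0.0004,"tz": 0.05,"yaw": 0,"grip": 1},
    {"tx": 0.0015,"ty": -0.0004,"tz": 0.1,"yaw": 0,"grip": 1},
    {"tx": 0.0015,"ty": -0.0004,"tz": 0.135,"yaw": 0,"grip": 0.6},
    {"tx": 0.0015,"ty": -0.0004,"tz": 0.15,"yaw": 0,"grip": 0.2},
    {"tx": 0.0015,"ty": -0.0004,"tz": 0.15,"yaw": 0,"grip": 0},
    {"tx": 0.0015,"ty": -0.0004,"tz": 0.15,"yaw": 0,"grip": -0.2},
    {"tx": 0.0015,"ty": -0.0004,"tz": 0.15,"yaw": 0,"grip": -0.7},
    {"tx": 0.0015,"ty": -0.0004,"tz": 0.15,"yaw": 0,"grip": -0.7}
  ],
  "force": 30
}}

```text
time: 15.18
tool_pos: [0.5768, 0.2575, 0.0657]
tool_rot: [3.14, -0.0, 1.744]
contact_force: [0.9, 0.0, -0.7]
opening: 0.0364
```

>>> {"method": "apply_moves", "body": {
  "plan": [
    {"tx": 0,"ty": 0,"tz": 0,"yaw": 0,"grip": -0.7},
    {"tx": 0,"ty": 0,"tz": 0,"yaw": 0,"grip": -0.7},
    {"tx": 0,"ty": 0,"tz": 0,"yaw": 0,"grip": -0.7},
    {"tx": 0,"ty": 0,"tz": 0,"yaw": 0,"grip": -0.7},
    {"tx": 0,"ty": 0,"tz": 0,"yaw": 0,"grip": -0.7}
  ],
  "force": 55
}}

```text
time: 15.8
tool_pos: [0.5765, 0.2574, 0.065]
tool_rot: [3.141, -0.0, 1.744]
contact_force: [-0.7, -0.3, 5.7]
opening: 0.0252
```

Run:
```python
from h import *
delta([.488,.0575,.25],1.745)
```

```text
t 15.8 pos [0.5765 0.2574 0.065 ] rot [ 3.141 -0.     1.744] F [-0.68 -0.34  5.73] open 0.0252 -> d [-0.1817 -0.1215 -0.185 ] yaw -0.001
```

>>> {"method": "apply_moves", "body": {
  "plan": [
    {"tx": 0,"ty": 0,"tz": -0.02,"yaw": 0,"grip": -0.7},
    {"tx": 0,"ty": 0,"tz": -0.06,"yaw": 0,"grip": -0.7},
    {"tx": 0,"ty": 0,"tz": -0.115,"yaw": 0,"grip": -0.7},
    {"tx": 0,"ty": 0,"tz": -0.165,"yaw": 0,"grip": -0.7},
    {"tx": 0,"ty": 0,"tz": -0.185,"yaw": 0,"grip": -0.7},
    {"tx": 0,"ty": 0,"tz": -0.19,"yaw": 0,"grip": -0.7},
    {"tx": 0,"ty": 0,"tz": -0.19,"yaw": 0,"grip": -0.7}
  ]
}}

```text
time: 16.68
tool_pos: [0.5759, 0.2572, 0.2531]
tool_rot: [-3.139, 0.0, 1.744]
contact_force: [-0.3, 0.7, -2.7]
opening: 0.0255
```

Run:
```python
from h import *
delta([.488,.0575,.25],1.745)
p,d=robot.read_camera("side");cv2.imwrite('pics/s9.png',p[:,:,::-1])
delta([.488,.0575,.25],1.745)
```

```text
t 16.68 pos [0.5759 0.2572 0.2531] rot [-3.139  0.     1.744] F [-0.33  0.75 -2.7 ] open 0.0255 -> d [-0.1816 -0.1209  0.0034] yaw -0.001
t 16.73 pos [0.5757 0.2571 0.2527] rot [-3.138  0.     1.744] F [ 0.29 -0.7  -4.16] open 0.0252 -> d [-0.1816 -0.1208  0.0032] yaw -0.001
```

View pics/s9.png

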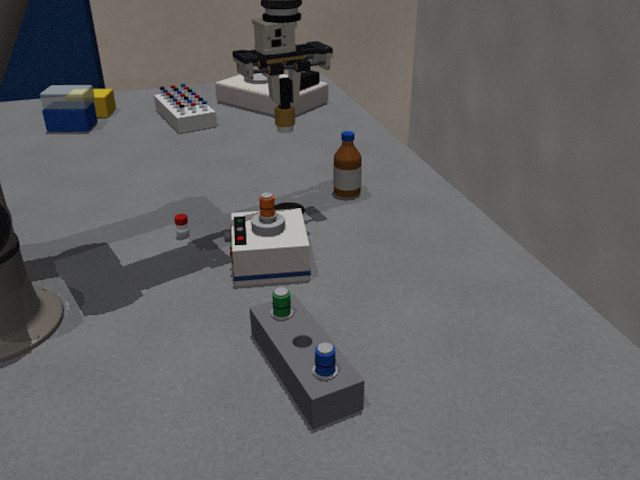

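The tapper is held upright and the pad is empty. I'm moving over the arbor.

>>> {"method": "apply_moves", "body": {
  "plan": [
    {"tx": -0.03,"ty": -0.02,"tz": 0,"yaw": 0,"grip": -0.7},
    {"tx": -0.075,"ty": -0.05,"tz": 0,"yaw": 0,"grip": -0.7},
    {"tx": -0.12,"ty": -0.08,"tz": 0,"yaw": 0,"grip": -0.7},
    {"tx": -0.16,"ty": -0.107,"tz": 0,"yaw": 0,"grip": -0.7},
    {"tx": -0.1815,"ty": -0.1205,"tz": 0,"yaw": 0,"grip": -0.7},
    {"tx": -0.1815,"ty": -0.1205,"tz": 0,"yaw": 0,"grip": -0.7},
    {"tx": -0.1815,"ty": -0.1205,"tz": 0,"yaw": 0,"grip": -0.7}
  ]
}}

```text
time: 17.6
tool_pos: [0.4889, 0.0582, 0.254]
tool_rot: [-3.141, -0.001, 1.744]
contact_force: [0.3, -0.4, -3.2]
opening: 0.0257
```

Run:
```python
from h import *
np.set_printoptions(precision=4,suppress=True)
delta([.488,.0578,.21],1.745)
for c in ["side","scene"]:
    p,d=robot.read_camera(c);cv2.imwrite(f'pics/{c}10.png',p[:,:,::-1])
    for n in ["tapper","arbor"]:
        for r in robot.outline_of(n,c)[:1]:
            P=cloud(c,r["region"],d)
            for a in np.arange(.1,.3,.012):
                Q=P[(P[:,2]>a)&(P[:,2]<a+.012)]
                if len(Q)>15: print(c,n,round(a,3),len(Q),np.r_[Q[:,:2].min(0),Q[:,:2].max(0)])
a=cv2.imread('pics/scene10.png')[90:250,240:440];b=cv2.imread('pics/side10.png')[110:270,180:380]
cv2.imwrite('pics/c10.png',cv2.resize(cv2.hconcat([a,b]),(800,320),interpolation=cv2.INTER_NEAREST))
```

```text
t 17.6 pos [0.4889 0.0582 0.254 ] rot [-3.141 -0.001  1.744] F [ 0.25 -0.4  -3.2 ] open 0.0257 -> d [-0.0003 -0.0009  0.044 ] yaw -0.001
side tapper 0.184 28 [0.4755 0.0403 0.5065 0.0644]
side tapper 0.196 97 [0.4744 0.0382 0.508  0.0632]
side tapper 0.208 137 [0.4714 0.0345 0.5117 0.0614]
side tapper 0.22 156 [0.4717 0.0343 0.5126 0.0637]
side tapper 0.232 199 [0.4713 0.0347 0.5125 0.0698]
side tapper 0.244 89 [0.4743 0.0359 0.5084 0.065 ]
side tapper 0.256 78 [0.4813 0.0436 0.5031 0.0539]
side tapper 0.268 85 [0.4802 0.0422 0.5039 0.0549]
side tapper 0.28 82 [0.4831 0.0412 0.5056 0.0591]
side tapper 0.292 114 [0.481  0.0422 0.5056 0.0699]
side arbor 0.1 100 [0.475  0.0387 0.5094 0.069 ]
side arbor 0.112 85 [0.4779 0.0407 0.504  0.0586]
side arbor 0.124 91 [0.4779 0.04   0.5042 0.0589]
side arbor 0.136 133 [0.4779 0.0414 0.5046 0.0672]
scene tapper 0.196 28 [0.4889 0.0426 0.5091 0.0678]
scene tapper 0.208 71 [0.4843 0.0384 0.5112 0.0745]
scene tapper 0.22 77 [0.4842 0.0384 0.5112 0.0729]
scene tapper 0.232 138 [0.4718 0.0383 0.5115 0.0731]
scene tapper 0.244 34 [0.4789 0.0441 0.5085 0.0558]
scene tapper 0.256 30 [0.484  0.0463 0.5188 0.0542]
scene arbor 0.1 64 [0.4756 0.0398 0.509  0.0767]
scene arbor 0.112 42 [0.4823 0.0433 0.5039 0.0677]
scene arbor 0.124 38 [0.4869 0.0429 0.504  0.0665]
scene arbor 0.136 107 [0.4758 0.0447 0.5041 0.0698]
```

View pics/c10.png

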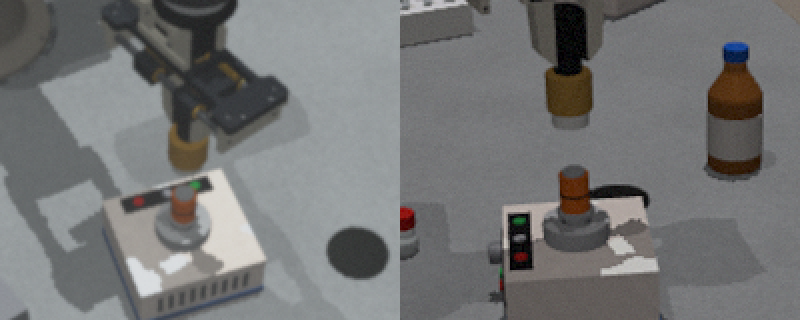

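The tapper is centred over the arbor to about 1 mm. I'm descending to just above contact.

>>> {"method": "apply_moves", "body": {
  "plan": [
    {"tx": -0.0008,"ty": -0.0008,"tz": 0.015,"yaw": 0,"grip": -0.7},
    {"tx": -0.0008,"ty": -0.0008,"tz": 0.03,"yaw": 0,"grip": -0.7},
    {"tx": -0.0008,"ty": -0.0008,"tz": 0.038,"yaw": 0,"grip": -0.7},
    {"tx": -0.0008,"ty": -0.0008,"tz": 0.042,"yaw": 0,"grip": -0.7},
    {"tx": -0.0008,"ty": -0.0008,"tz": 0.044,"yaw": 0,"grip": -0.7},
    {"tx": -0.0008,"ty": -0.0008,"tz": 0.044,"yaw": 0,"grip": -0.7}
  ],
  "force": 60
}}

```text
time: 18.65
tool_pos: [0.4884, 0.0569, 0.211]
tool_rot: [3.141, 0.0, 1.744]
contact_force: [-0.1, 0.4, -3.4]
opening: 0.0251
```

>>> {"method": "apply_moves", "body": {
  "plan": [
    {"tx": 0,"ty": 0,"tz": 0.002,"yaw": 0,"grip": -0.7},
    {"tx": 0,"ty": 0,"tz": 0.004,"yaw": 0,"grip": -0.7},
    {"tx": 0,"ty": 0,"tz": 0.005,"yaw": 0,"grip": -0.7},
    {"tx": 0,"ty": 0,"tz": 0.006,"yaw": 0,"grip": -0.7},
    {"tx": 0,"ty": 0,"tz": 0.006,"yaw": 0,"grip": -0.7}
  ],
  "force": 60
}}

```text
time: 19.27
tool_pos: [0.4886, 0.0569, 0.2051]
tool_rot: [3.141, 0.0, 1.744]
contact_force: [0.5, 1.0, 1.5]
opening: 0.025
```

>>> {"method": "apply_moves", "body": {
  "plan": [
    {"tx": 0,"ty": 0,"tz": 0.001,"yaw": 0,"grip": -0.7},
    {"tx": 0,"ty": 0,"tz": 0.002,"yaw": 0,"grip": -0.7},
    {"tx": 0,"ty": 0,"tz": 0.003,"yaw": 0,"grip": -0.7},
    {"tx": 0,"ty": 0,"tz": 0.004,"yaw": 0,"grip": -0.7},
    {"tx": 0,"ty": 0,"tz": 0.004,"yaw": 0,"grip": -0.7}
  ]
}}

```text
time: 19.9
tool_pos: [0.4887, 0.0569, 0.2014]
tool_rot: [3.14, 0.0, 1.744]
contact_force: [-1.7, 0.8, 6.4]
opening: 0.0253
```

>>> {"method": "apply_moves", "body": {
  "plan": [
    {"tx": 0,"ty": 0,"tz": 0.001,"yaw": 0,"grip": -0.7},
    {"tx": 0,"ty": 0,"tz": 0.0015,"yaw": 0,"grip": -0.7},
    {"tx": 0,"ty": 0,"tz": 0.002,"yaw": 0,"grip": -0.7},
    {"tx": 0,"ty": 0,"tz": 0.002,"yaw": 0,"grip": -0.7}
  ]
}}

```text
time: 20.4
tool_pos: [0.4888, 0.0569, 0.2]
tool_rot: [3.139, 0.0, 1.744]
contact_force: [-1.1, 0.2, 11.6]
opening: 0.0251
```

>>> {"method": "apply_moves", "body": {
  "plan": [
    {"tx": 0,"ty": 0,"tz": 0.0005,"yaw": 0,"grip": -0.7},
    {"tx": 0,"ty": 0,"tz": 0.001,"yaw": 0,"grip": -0.7},
    {"tx": 0,"ty": 0,"tz": 0.001,"yaw": 0,"grip": -0.7}
  ]
}}

```text
time: 20.78
tool_pos: [0.4889, 0.0569, 0.1999]
tool_rot: [3.138, 0.001, 1.744]
contact_force: [-4.2, -0.1, 17.6]
opening: 0.0253
```

Run:
```python
from h import *
delta([.488,.0578,.21],1.745)
p,d=robot.read_camera("side")
b=p[110:270,180:380,::-1];cv2.imwrite('pics/c11.png',cv2.resize(b,(750,600),interpolation=cv2.INTER_NEAREST))
```

```text
t 20.77 pos [0.4889 0.0569 0.1999] rot [3.138e+00 1.000e-03 1.744e+00] F [-4.16 -0.13 17.63] open 0.0253 -> d [ 0.0011 -0.0007 -0.0101] yaw -0.001
```

View pics/c11.png

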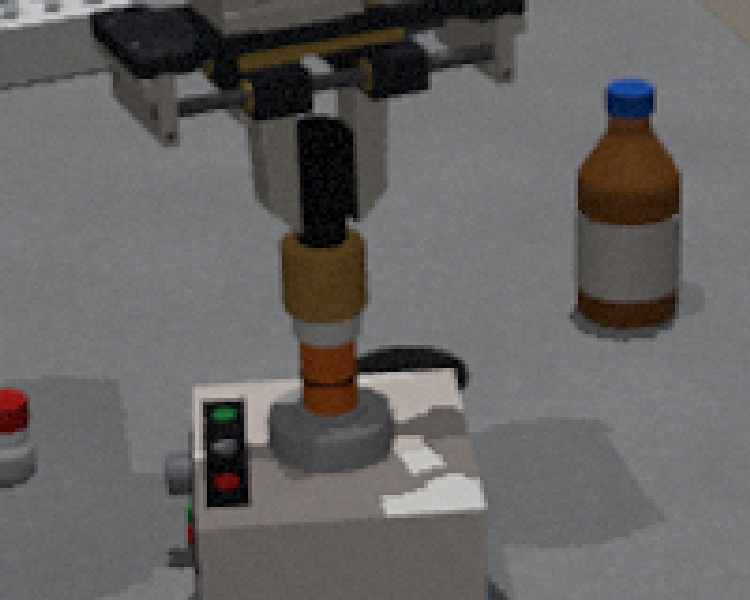

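The force is now rising with no further travel (z 0.1999), which matches the hard stop. I'll press once more to confirm.

>>> {"method": "apply_moves", "body": {
  "plan": [
    {"tx": 0,"ty": 0,"tz": 0.0007,"yaw": 0,"grip": -0.7},
    {"tx": 0,"ty": 0,"tz": 0.0015,"yaw": 0,"grip": -0.7},
    {"tx": 0,"ty": 0,"tz": 0.0015,"yaw": 0,"grip": -0.7}
  ]
}}

```text
time: 21.2
tool_pos: [0.4891, 0.0568, 0.1998]
tool_rot: [3.137, 0.001, 1.744]
contact_force: [-6.2, -0.3, 28.1]
opening: 0.0256
```

>>> {"method": "apply_moves", "body": {
  "plan": [
    {"tx": 0,"ty": 0,"tz": -0.003,"yaw": 0,"grip": -0.7},
    {"tx": 0,"ty": 0,"tz": -0.01,"yaw": 0,"grip": -0.7},
    {"tx": 0,"ty": 0,"tz": -0.03,"yaw": 0,"grip": -0.7},
    {"tx": 0,"ty": 0,"tz": -0.055,"yaw": 0,"grip": -0.7},
    {"tx": 0,"ty": 0,"tz": -0.055,"yaw": 0,"grip": -0.7},
    {"tx": 0,"ty": 0,"tz": -0.055,"yaw": 0,"grip": -0.7}
  ]
}}

```text
time: 21.95
tool_pos: [0.4876, 0.0569, 0.2498]
tool_rot: [-3.139, -0.001, 1.744]
contact_force: [-0.5, 0.7, -3.8]
opening: 0.0253
```

Run:
```python
from h import *
np.set_printoptions(precision=4,suppress=True)
delta([.5765,.2574,.254],1.745)
for c in ["side","scene"]:
    p,d=robot.read_camera(c);cv2.imwrite(f'pics/{c}12.png',p[:,:,::-1])
    for n in ["tapper","arbor"]:
        for r in robot.outline_of(n,c)[:1]:
            P=cloud(c,r["region"],d); print(n,c,r["confidence"],np.percentile(P[:,2],[1,5,50,95,98]))
            for a in np.arange(.18,.3,.012):
                Q=P[(P[:,2]>a)&(P[:,2]<a+.012)]
                if len(Q)>15: print(c,n,round(a,3),len(Q),np.r_[Q[:,:2].min(0),Q[:,:2].max(0)])
a=cv2.imread('pics/scene12.png')[90:250,240:440];b=cv2.imread('pics/side12.png')[110:270,180:380]
cv2.imwrite('pics/c12.png',cv2.resize(cv2.hconcat([a,b]),(800,320),interpolation=cv2.INTER_NEAREST))
```

```text
t 21.95 pos [0.4876 0.0569 0.2498] rot [-3.139 -0.001  1.744] F [-0.52  0.71 -3.8 ] open 0.0253 -> d [ 0.1822  0.122  -0.0043] yaw -0.001
tapper side 0.6 [0.1924 0.1963 0.2379 0.297  0.2986]
side tapper 0.192 93 [0.4751 0.0368 0.5077 0.0558]
side tapper 0.204 137 [0.4703 0.0318 0.5127 0.0592]
side tapper 0.216 144 [0.4702 0.0339 0.5095 0.0564]
side tapper 0.228 192 [0.4706 0.0329 0.5095 0.0779]
side tapper 0.24 86 [0.4767 0.0394 0.5024 0.0557]
side tapper 0.252 81 [0.4817 0.0414 0.5031 0.0541]
side tapper 0.264 75 [0.4817 0.0405 0.5038 0.0555]
side tapper 0.276 77 [0.4815 0.0408 0.5016 0.051 ]
side tapper 0.288 114 [0.4809 0.0397 0.5023 0.0661]
arbor side 0.73 [0.0962 0.0984 0.1198 0.1391 0.1396]
tapper scene 0.98 [0.1879 0.1939 0.2322 0.2638 0.2698]
scene tapper 0.192 31 [0.4875 0.0387 0.5082 0.0666]
scene tapper 0.204 65 [0.4843 0.0369 0.5095 0.073 ]
scene tapper 0.216 79 [0.4822 0.0368 0.5109 0.072 ]
scene tapper 0.228 136 [0.4715 0.0368 0.5113 0.0712]
scene tapper 0.24 34 [0.4779 0.0378 0.5015 0.0553]
scene tapper 0.252 40 [0.4774 0.0445 0.5188 0.0521]
scene tapper 0.264 19 [0.4841 0.0441 0.5203 0.0527]
arbor scene 0.59 [0.0744 0.0936 0.1206 0.1396 0.1409]
```

View pics/c12.png

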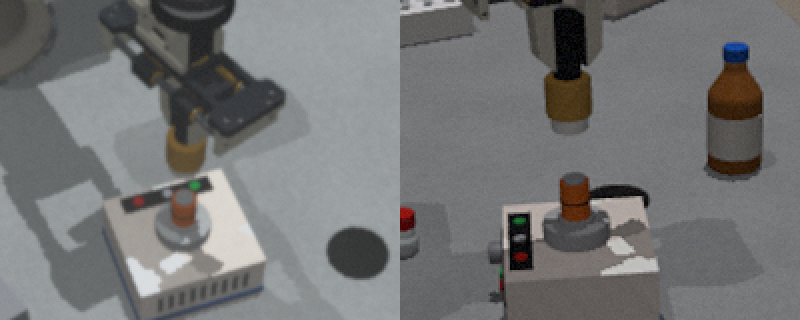

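The arbor is home: its top reads 0.139–0.1396 against 0.139 expected, and it held with about 30 N of net press. The tapper did not slip, so I'm returning it to the pad.

>>> {"method": "apply_moves", "body": {
  "plan": [
    {"tx": 0.03,"ty": 0.02,"tz": 0,"yaw": 0,"grip": -0.7},
    {"tx": 0.075,"ty": 0.05,"tz": 0,"yaw": 0,"grip": -0.7},
    {"tx": 0.12,"ty": 0.08,"tz": 0,"yaw": 0,"grip": -0.7},
    {"tx": 0.16,"ty": 0.107,"tz": 0,"yaw": 0,"grip": -0.7},
    {"tx": 0.182,"ty": 0.122,"tz": 0,"yaw": 0,"grip": -0.7},
    {"tx": 0.182,"ty": 0.122,"tz": 0,"yaw": 0,"grip": -0.7},
    {"tx": 0.182,"ty": 0.122,"tz": 0,"yaw": 0,"grip": -0.7}
  ]
}}

```text
time: 23.12
tool_pos: [0.5768, 0.2566, 0.2508]
tool_rot: [-3.14, 0.001, 1.744]
contact_force: [-0.2, 0.6, -3.5]
opening: 0.0251
```

>>> {"method": "apply_moves", "body": {
  "plan": [
    {"tx": 0,"ty": 0,"tz": 0.03,"yaw": 0,"grip": -0.7},
    {"tx": 0,"ty": 0,"tz": 0.07,"yaw": 0,"grip": -0.7},
    {"tx": 0,"ty": 0,"tz": 0.11,"yaw": 0,"grip": -0.7},
    {"tx": 0,"ty": 0,"tz": 0.145,"yaw": 0,"grip": -0.7},
    {"tx": 0,"ty": 0,"tz": 0.165,"yaw": 0,"grip": -0.7},
    {"tx": 0,"ty": 0,"tz": 0.175,"yaw": 0,"grip": -0.7},
    {"tx": 0,"ty": 0,"tz": 0.175,"yaw": 0,"grip": -0.7},
    {"tx": 0,"ty": 0,"tz": 0.175,"yaw": 0,"grip": -0.7}
  ]
}}

```text
time: 24.12
tool_pos: [0.5779, 0.2572, 0.0775]
tool_rot: [3.139, -0.0, 1.744]
contact_force: [-0.5, -0.0, -3.4]
opening: 0.0249
```

```bash
python3 -c "
from h import *
delta([.577,.2565,.065],1.745)
p,d=robot.read_camera('side')
b=p[130:230,230:380,::-1];cv2.imwrite('pics/c13.png',cv2.resize(b,(750,500),interpolation=cv2.INTER_NEAREST))
delta([.577,.2565,.065],1.745)
"
```

```text
t 24.12 pos [0.5779 0.2572 0.0775] rot [ 3.139 -0.     1.744] F [-0.52 -0.01 -3.39] open 0.0249 -> d [-0.0005 -0.001   0.0125] yaw -0.001
t 24.18 pos [0.5779 0.2572 0.0776] rot [ 3.139 -0.     1.744] F [-0.3  -0.71 -2.76] open 0.0253 -> d [-0.0006 -0.001   0.0126] yaw -0.001
```

View pics/c13.png

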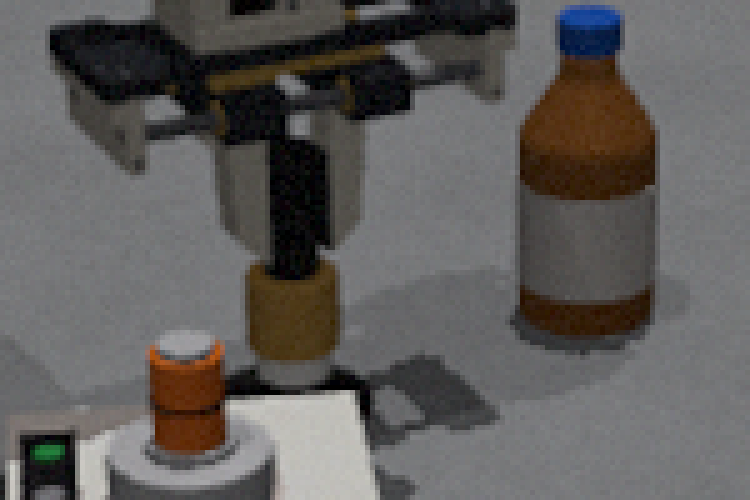

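The tapper is centred about 12 mm over the pad. I'm lowering it gently.

>>> {"method": "apply_moves", "body": {
  "plan": [
    {"tx": -0.0005,"ty": -0.0008,"tz": 0.005,"yaw": 0,"grip": -0.7},
    {"tx": -0.0005,"ty": -0.0008,"tz": 0.009,"yaw": 0,"grip": -0.7},
    {"tx": -0.0005,"ty": -0.0008,"tz": 0.0115,"yaw": 0,"grip": -0.7},
    {"tx": -0.0005,"ty": -0.0008,"tz": 0.013,"yaw": 0,"grip": -0.7},
    {"tx": -0.0005,"ty": -0.0008,"tz": 0.0135,"yaw": 0,"grip": -0.7},
    {"tx": -0.0005,"ty": -0.0008,"tz": 0.0135,"yaw": 0,"grip": -0.7}
  ]
}}

```text
time: 24.92
tool_pos: [0.5763, 0.2566, 0.065]
tool_rot: [3.141, -0.0, 1.744]
contact_force: [-6.7, -1.8, 12.7]
opening: 0.0252
```

>>> {"method": "apply_moves", "body": {
  "plan": [
    {"tx": 0.0003,"ty": 0.0006,"tz": -0.0008,"yaw": 0,"grip": -0.7},
    {"tx": 0.0003,"ty": 0.0006,"tz": -0.0012,"yaw": 0,"grip": -0.7},
    {"tx": 0.0003,"ty": 0.0006,"tz": -0.0012,"yaw": 0,"grip": -0.7}
  ],
  "force": 10
}}

```text
time: 25.3
tool_pos: [0.5765, 0.2569, 0.065]
tool_rot: [-3.141, 0.0, 1.744]
contact_force: [-4.7, -2.1, 6.4]
opening: 0.0259
```

>>> {"method": "apply_moves", "body": {
  "plan": [
    {"tx": 0,"ty": 0,"tz": 0,"yaw": 0,"grip": -0.35},
    {"tx": 0,"ty": 0,"tz": 0,"yaw": 0,"grip": -0.2},
    {"tx": 0,"ty": 0,"tz": 0,"yaw": 0,"grip": 0},
    {"tx": 0,"ty": 0,"tz": 0,"yaw": 0,"grip": 0.5},
    {"tx": 0,"ty": 0,"tz": 0,"yaw": 0,"grip": 0.5},
    {"tx": 0,"ty": 0,"tz": 0,"yaw": 0,"grip": 0.5},
    {"tx": 0,"ty": 0,"tz": 0,"yaw": 0,"grip": 0.5}
  ]
}}

```text
time: 26.18
tool_pos: [0.577, 0.2569, 0.0639]
tool_rot: [3.142, -0.0, 1.744]
contact_force: [0.3, 0.3, -0.4]
opening: 0.0686
```

>>> {"method": "apply_moves", "body": {
  "plan": [
    {"tx": 0,"ty": 0,"tz": -0.03,"yaw": 0,"grip": 0.5},
    {"tx": 0,"ty": 0,"tz": -0.07,"yaw": 0,"grip": 0.5},
    {"tx": 0,"ty": 0,"tz": -0.12,"yaw": 0,"grip": 0.5},
    {"tx": 0,"ty": 0,"tz": -0.16,"yaw": 0,"grip": 0.5},
    {"tx": 0,"ty": 0,"tz": -0.18,"yaw": 0,"grip": 0.5},
    {"tx": 0,"ty": 0,"tz": -0.18,"yaw": 0,"grip": 0.5},
    {"tx": 0,"ty": 0,"tz": -0.18,"yaw": 0,"grip": 0.5}
  ]
}}

```text
time: 27.05
tool_pos: [0.5764, 0.2567, 0.2425]
tool_rot: [-3.14, 0.0, 1.744]
contact_force: [-0.4, -0.4, -1.4]
opening: 0.0689
```

Run:
```python
from h import *
np.set_printoptions(precision=4,suppress=True)
delta([.577,.2565,.065],1.745)
for c in ["side","scene","wrist"]:
    p,d=robot.read_camera(c);cv2.imwrite(f'pics/{c}14.png',p[:,:,::-1])
    for n in ["tapper","arbor","pad","blue_arbor","green_arbor","amber_bottle","vial"]:
        for r in robot.outline_of(n,c)[:1]:
            P=cloud(c,r["region"],d); z=np.percentile(P[:,2],97); Q=P[P[:,2]>z-.004]
            print(c,n,round(r["confidence"],2),"ztop",round(z,4),cv2.minEnclosingCircle(Q[:,:2].astype(np.float32)))
```

```text
t 27.05 pos [0.5764 0.2567 0.2425] rot [-3.14   0.     1.744] F [-0.44 -0.42 -1.39] open 0.0689 -> d [-0.0003  0.0009  0.1775] yaw -0.001
side tapper 0.81 ztop 0.1137 ((0.5803887248039246, 0.25439080595970154), 0.01375355664640665)
side arbor 0.6 ztop 0.1395 ((0.4915578067302704, 0.05357092618942261), 0.014012384228408337)
side pad 0.62 ztop 0.007 ((0.5549226403236389, 0.1666543334722519), 0.12129440903663635)
side blue_arbor 0.93 ztop 0.0996 ((0.48370420932769775, -0.3358154892921448), 0.014063304290175438)
side green_arbor 0.83 ztop 0.0999 ((0.4587555527687073, -0.18947958946228027), 0.014226728118956089)
side amber_bottle 0.71 ztop 0.0945 ((0.4939606487751007, 0.054924000054597855), 0.03518557921051979)
side vial 0.52 ztop 0.0474 ((0.34049004316329956, 0.2125275582075119), 0.014960909262299538)
scene tapper 0.6 ztop 0.1142 ((0.578066349029541, 0.2581465542316437), 0.013756209053099155)
scene arbor 0.67 ztop 0.1394 ((0.4913150668144226, 0.05726158618927002), 0.014124877750873566)
scene blue_arbor 0.6 ztop 0.1003 ((0.4817361533641815, -0.33487412333488464), 0.012771138921380043)
scene green_arbor 0.84 ztop 0.0993 ((0.4577394723892212, -0.18626143038272858), 0.013552642427384853)
scene amber_bottle 0.77 ztop 0.1502 ((0.7351807951927185, 0.3086336553096771), 0.015965662896633148)
scene vial 0.53 ztop 0.0475 ((0.33856332302093506, 0.21360227465629578), 0.013621889054775238)
wrist tapper 0.82 ztop 0.1156 ((0.5761896371841431, 0.2577109634876251), 0.012911183759570122)
wrist arbor 0.46 ztop 0.1004 ((0.5045437812805176, 0.05672910064458847), 0.005634216126054525)
wrist pad 0.87 ztop 0.0062 ((0.5752983689308167, 0.25710251927375793), 0.03798520565032959)
wrist amber_bottle 0.73 ztop 0.1511 ((0.7342862486839294, 0.30995187163352966), 0.015648048371076584)
wrist vial 0.91 ztop 0.0479 ((0.33560672402381897, 0.21690800786018372), 0.013875496573746204)
```

View pics/side14.png

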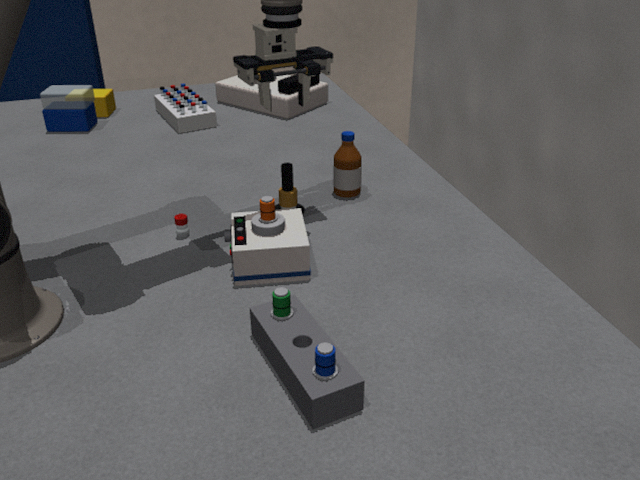

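View pics/wrist14.png

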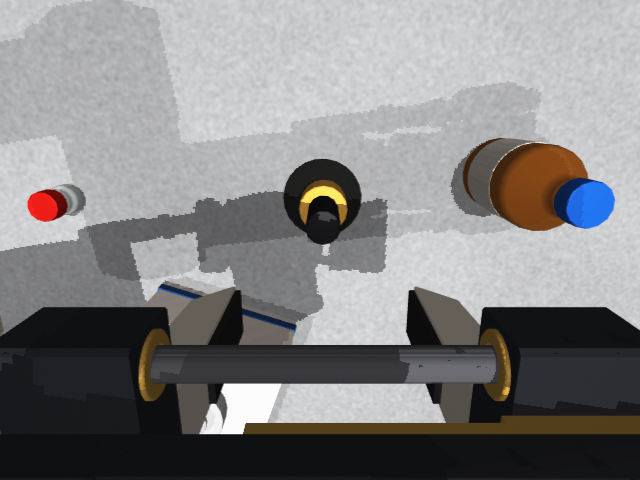

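The tapper stands on its pad at about (0.577, 0.257), upright with its top at 0.114. The arbor is home with its top at 0.1395, the bystanders have not moved, and the gripper is clear. Handing in.

```bash
python3 -c "
from cell import robot
robot.hand_in();print(robot.observe()['time'])"
```

```text
the job is handed in; nothing more can be done
the job is handed in; nothing more can be done
```

I set the orange arbor loosely in the mixer's socket and drove it home with the tapper. I then stood the tapper back on its pad and handed in after about 27 s of robot time; no verdict was reported.

- **Arbor released in the socket:** its top read z ≈ 0.147, so the flange stood about 8 mm above the rim, upright.
- **Driven home:** I pressed down in small steps. Travel stopped at TCP z 0.200 while the net force rose to about 30 N. Afterwards the arbor's top read 0.1394–0.1395 m; fully home would be 0.139.
- **Tapper:** it stands upright within about 3 mm of the pad's centre, with its top at 0.114 m as expected. It did not slip in the grip.
- **Other things:** the two arbors, the bottle and the vial were measured within a few millimetres of where they began. The gripper was clear of everything.

**Checks that disagreed:** the cameras differ by 2–4 mm in horizontal position, so I could confirm the arbor's centring only to that level. In the last look, three network outlines were wrong: the side camera's bottle and pad, and the wrist camera's arbor. I ignored those and used the other cameras.

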